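# Dock the phone in the free charging bay and switch that bay on

## Task

Charge the phone that lies on the desk: slide it along the desk, without lifting it, into the one bay of the charging dock that has no phone, fully home against the backstop, and then flip that bay's toggle lever on. The two phones already in the dock are charged: leave them and their switches as they are, and do not disturb the other things on the desk.

Things in the scene. Friction and masses are not known exactly. Their poses are not given: they have to be found in the camera images.
- phone: The phone to be charged: a dark smartphone in a thick black case, lying face up on the desk away from the dock, 150 (its x) x 72 (y) x 16 mm (z), about 0.26 kg. Origin at the centre of its underside, x along its length. It looks the same as the two docked phones.
- docked_a: One of the two phones that already sit in the dock, same size and origin as phone. Either end bay or the middle one may hold it.
- docked_b: The other phone that already sits in the dock, same size and origin.
- dock: Fixed charging dock of brown wood. Origin: desk level, middle of the line of bay mouths; x points into the bays, y across them. Three bays without floor at y = +92, 0, -92 mm, each 82 wide between guides 10 thick, 22 high, their rounded noses at x = -3. Backstop face at x = 120. Behind it, x = 120 to 182, the switch block, top at z = 42, with a toggle lever in line with each bay.
- bay0 (a point): Where the underside centre of a phone lies when it is fully home in bay 0 (dock x = 45, y = 92 mm, z = 0); axes as the dock's. The phone slides in straight from the desk and then sticks 30 mm out of the bay's mouth.
- bay1 (a point): Where the underside centre of a phone lies when it is fully home in bay 1 (dock x = 45, y = 0 mm, z = 0); axes as the dock's. The phone slides in straight from the desk and then sticks 30 mm out of the bay's mouth.
- bay2 (a point): Where the underside centre of a phone lies when it is fully home in bay 2 (dock x = 45, y = -92 mm, z = 0); axes as the dock's. The phone slides in straight from the desk and then sticks 30 mm out of the bay's mouth.
- lever0 (a joint): Angle in rad of the toggle lever of bay 0: 0 = off, leaning 0.5 rad towards the bays; 1.0 = on, leaning 0.5 rad away from them. Hinge axis along dock y at dock x = 153 mm, y = 92 mm, z = 42 mm. Its weight tips it over to the nearer end; under 1 N at its tip moves it.
- lever0_tip (a point): Tip of the toggle lever of bay 0, 70 mm from its hinge: a bare metal bat handle 26 mm wide and 10 mm thick on its upper 42 mm, its top about 103 mm above the desk.
- lever1 (a joint): Angle in rad of the toggle lever of bay 1: 0 = off, leaning 0.5 rad towards the bays; 1.0 = on, leaning 0.5 rad away from them. Hinge axis along dock y at dock x = 153 mm, y = 0 mm, z = 42 mm. Its weight tips it over to the nearer end; under 1 N at its tip moves it.
- lever1_tip (a point): Tip of the toggle lever of bay 1, 70 mm from its hinge: a bare metal bat handle 26 mm wide and 10 mm thick on its upper 42 mm, its top about 103 mm above the desk.
- lever2 (a joint): Angle in rad of the toggle lever of bay 2: 0 = off, leaning 0.5 rad towards the bays; 1.0 = on, leaning 0.5 rad away from them. Hinge axis along dock y at dock x = 153 mm, y = -92 mm, z = 42 mm. Its weight tips it over to the nearer end; under 1 N at its tip moves it.
- lever2_tip (a point): Tip of the toggle lever of bay 2, 70 mm from its hinge: a bare metal bat handle 26 mm wide and 10 mm thick on its upper 42 mm, its top about 103 mm above the desk.
- mug: Bystander, not part of the job: white mug, 82 mm across and 95 mm. Origin at the centre of its underside.
- calculator: Bystander, not part of the job: grey desk calculator, 140 x 80 x 18 mm. Origin at the centre of its underside.
- stapler: Bystander, not part of the job: black stapler, 145 x 36 x 48 mm. Origin at the centre of its underside.
- glasses_case: Bystander, not part of the job: dark wood spectacle case, 160 x 62 x 36 mm. Origin at the centre of its underside.
- notebook: Bystander, not part of the job: blue notebook, 200 x 140 x 18 mm. Origin at the centre of its underside.
- globe: Bystander, not part of the job: small wooden globe on a brass foot, 132 mm ball, height 186 mm. Origin at the centre of its underside.
- tape_dispenser: Bystander, not part of the job: black tape dispenser, 140 x 55 x 78 mm. Origin at the centre of its underside.

How it is judged:
On the way:
1. the phone is fully home in the free bay, its end within 6 mm of the backstop, while all three levers are still off (((x of phone in the frame of bay0 between -0.006 and 0.004 m and y of phone in the frame of bay0 between -0.008 and 0.008 m and z of phone in the frame of bay0 between -0.003 and 0.004 m and angle between the x axis of phone and the x axis of dock, either way round below 0.12 rad) or (x of phone in the frame of bay1 between -0.006 and 0.004 m and y of phone in the frame of bay1 between -0.008 and 0.008 m and z of phone in the frame of bay1 between -0.003 and 0.004 m and angle between the x axis of phone and the x axis of dock, either way round below 0.12 rad) or (x of phone in the frame of bay2 between -0.006 and 0.004 m and y of phone in the frame of bay2 between -0.008 and 0.008 m and z of phone in the frame of bay2 between -0.003 and 0.004 m and angle between the x axis of phone and the x axis of dock, either way round below 0.12 rad)) and value of joint each of lever0, lever1, lever2 below 0.25 rad), for 0.3 s.
At the end, for the whole second after the job is handed in: Phone flat and at rest in the bay that was free, either end first, end within 6 mm of the backstop, within 8 mm of the bay's middle line and 0.12 rad of straight; that bay's lever on (over 0.85 rad), the other two off (under 0.25); the other two phones within 10 mm of their start (((x of phone in the frame of bay0 between -0.006 and 0.004 m and y of phone in the frame of bay0 between -0.008 and 0.008 m and z of phone in the frame of bay0 between -0.003 and 0.004 m and angle between the x axis of phone and the x axis of dock, either way round below 0.12 rad and value of joint lever0 above 0.85 rad and value of joint each of lever1, lever2 below 0.25 rad) or (x of phone in the frame of bay1 between -0.006 and 0.004 m and y of phone in the frame of bay1 between -0.008 and 0.008 m and z of phone in the frame of bay1 between -0.003 and 0.004 m and angle between the x axis of phone and the x axis of dock, either way round below 0.12 rad and value of joint lever1 above 0.85 rad and value of joint each of lever0, lever2 below 0.25 rad) or (x of phone in the frame of bay2 between -0.006 and 0.004 m and y of phone in the frame of bay2 between -0.008 and 0.008 m and z of phone in the frame of bay2 between -0.003 and 0.004 m and angle between the x axis of phone and the x axis of dock, either way round below 0.12 rad and value of joint lever2 above 0.85 rad and value of joint each of lever0, lever1 below 0.25 rad)) and linear speed of phone below 0.01 m/s and distance of each of docked_a, docked_b from where it was at the start of the episode below 0.01 m); the robot touches nothing.
It fails at once if the phone is lifted (its underside centre more than 15 mm above the desk) or tipped by more than 0.35 rad (height (world z) of phone above 0.015 m or angle between phone's own z axis and vertical above 0.35 rad).
It fails at once if a phone that was in the dock from the start is moved by more than 10 mm (distance of any of docked_a, docked_b from where it was at the start of the episode above 0.01 m).
It fails at once if the lever of an occupied bay is flipped (over 0.5 rad), even for a moment ((value of joint lever0 above 0.5 rad and horizontal distance between any of docked_a, docked_b and bay0 below 0.03 m) or (value of joint lever1 above 0.5 rad and horizontal distance between any of docked_a, docked_b and bay1 below 0.03 m) or (value of joint lever2 above 0.5 rad and horizontal distance between any of docked_a, docked_b and bay2 below 0.03 m)).
It fails at once if a bystander is moved by more than 30 mm (distance of any of mug, calculator, stapler, glasses_case, notebook, globe, tape_dispenser from where it was at the start of the episode above 0.03 m).
It also fails if it takes over 64 s, if anything falls off the work surface, if the arm or the gripper's body presses on something with over 40 N, if the wrist force passes 120 N, or if a joint passes its speed limit or range.

## Robot

A 7-joint arm with a two-finger parallel gripper is mounted at the origin on the work surface. World frame = base frame: x ahead of the robot, y to its left, z up, the work surface at z = 0. Lengths are in m, angles in rad, forces in N, time in s.
With the tool pointing down it reaches from about 0.425 to 0.925 m from the base axis. Payload 6.8 kg.
Tool frame: the origin (TCP) lies on the centre line of the jaws, within the pads' length; the fingertips stand 14 mm ahead of it and the grasp point (between the pads) lies 5 mm behind it (bot.finger_overhang is the distance from the TCP to the fingertips, in m); z points along the fingers, y is the line along which they close (so a half turn about z gives the same grasp; the last joint's range is limited). The gripper opens to 85 mm and grips with 20 to 120 N. Pads are 22 mm wide; open, the fingers measure 114 mm over their backs; the gripper's body (76 mm by 85 mm) begins 54 mm behind the grasp point. The pads swing forward as they close: fully open they stand 13 mm farther back than shut.
Start: joints at [-1.274, 0.477, 0.022, 1.555, -0.011, 1.109, -0.083], TCP at [0.266, 0.62, 0.215] pointing down, gripper open.
Joint ranges: [-2.96, 2.96], [-0.34, 2.1], [-1.41, 1.46], [0.24, 2.44], [-1.37, 4.51], [0.17, 1.92], [-2.96, 2.96]. Speed limits (rad/s): [2.39, 2.39, 3.14, 3.14, 3.14, 3.14, 3.14].

## Interface

Orientations are given as a unit quaternion [w, x, y, z].
In Python, from station import bot gives the robot as it stands.
- The arm moves only by the shell command python3 -m inch 'ROWS' [OPENING] [FORCE]. ROWS is JSON, a list of rows, each a list of 4 numbers: the shift along the tool's x, y, z in m, then the turn about the tool's z in degrees. A call has 1 to 12 rows; each row shifts and turns the commanded pose from where the row before left it, along the tool's axes as they then stand; what a row does not reach is not made up. A row lasts 1/10 s, in which the tool goes at most 50 mm and 8.59 degrees, less where a joint would pass 70% of its speed; a pose out of reach is approached as far as the arm can. A call is refused whole if a number of a shift passes 0.05 or a number of a turn 8.59, either way. A call with a gripper value outside its range is refused whole. OPENING is the finger opening in m, from 0 to 0.0854, set as the call begins (- or left out, the last holds). The fingers move at their own pace and stop on an object; FORCE is the grip in N (left out, the last holds). Time passes only in rows, so rows that do not move let the fingers close. It gives the time, the measured TCP pose, the force, the opening and the grip force at its end, in the units of the state.
- bot.get_obs(): the state, without advancing time (a new reading comes with each control period).
- bot.read_camera(name): name is "side" or "top" or "wrist"; returns a dict with "color" (480x640x3 uint8, red, green, blue), "mtx" (3x3 intrinsics, pixels), "world_from_camera" (4x4, takes a point from camera to world coordinates); the wrist camera has in their place "hand_eye" (4x4, takes a point from camera to tool coordinates, whose origin is the TCP and whose axes are the flange's). Camera axes: x right, y up, looking along -z (the intrinsics and any distortion apply to the point x, -y, -z); pixel columns grow to the right and rows downward; lengths in m; the calibration is good to about 2 mm. A picture is of the moment at which its call begins: read the wrist's pose just before it. There is no depth.
- bot.hand_in(): hands the job in; it is judged then, once.
The state is a dict: "t": time; "q": joint angles; "joint_vel": joint speeds; "joint_torque": joint torques, N m; "eef_pos": TCP position; "tool_rot": TCP orientation; "contact_force": force on the tool from outside, world axes, zero at the start; "torque": the same for the moment, N m; "gripper_width": opening from 0.0 (shut) to 1.0 (fully open); "grasp_force": force on a finger pad.
Only numpy, scipy, OpenCV 4.12 (cv2) and the standard library are available. Lean on these libraries where they do the work, as an engineer would, in place of code of your own. Each camera call takes 0.05 s, during which the arm holds its last target. There are 200 camera calls.

## Working session

There is one attempt and no reset: what is moved stays moved. The work goes in short steps, Python scripts to look and compute and a shell command to move; the robot and the scene stay as the last step left them, time stands still between calls to the robot, and variables do not carry over. Pictures are saved under pics/ and viewed, at most 10 in all, crops included, and the job is handed in when it is done.

```bash
mkdir -p pics; ls; python3 - <<'E'
from station import bot
import cv2,numpy as np,pickle
d={}
for n in ("top","side"):
    c=bot.read_camera(n); d[n]=c
    cv2.imwrite(f"pics/{n}0.png",c["color"][:,:,::-1])
    print(n,np.round(c["mtx"],1).tolist(),np.round(c["world_from_camera"],3).tolist(), [k for k in c])
pickle.dump(d,open("cams.pkl","wb"))
o=bot.get_obs();print(o["eef_pos"],o["tool_rot"],o["t"],bot.finger_overhang)
E
```

```text
pics
top [[585.0, 0.0, 324.7], [0.0, 585.0, 245.0], [0.0, 0.0, 1.0]] [[-0.02, 0.997, -0.074, 0.439], [-1.0, -0.018, 0.019, 0.051], [0.018, 0.074, 0.997, 1.643], [0.0, 0.0, 0.0, 1.0]] ['color', 'mtx', 'world_from_camera']
side [[554.8, 0.0, 305.7], [0.0, 554.8, 233.4], [0.0, 0.0, 1.0]] [[0.711, 0.413, -0.569, -0.223], [-0.703, 0.412, -0.58, -0.758], [-0.005, 0.812, 0.583, 0.9], [0.0, 0.0, 0.0, 1.0]] ['color', 'mtx', 'world_from_camera']
[0.26563314 0.61990372 0.21420263] [-9.71965882e-05  2.01000273e-01  9.79590809e-01 -8.53090105e-04] 0.1 0.014
```

View pics/top0.png

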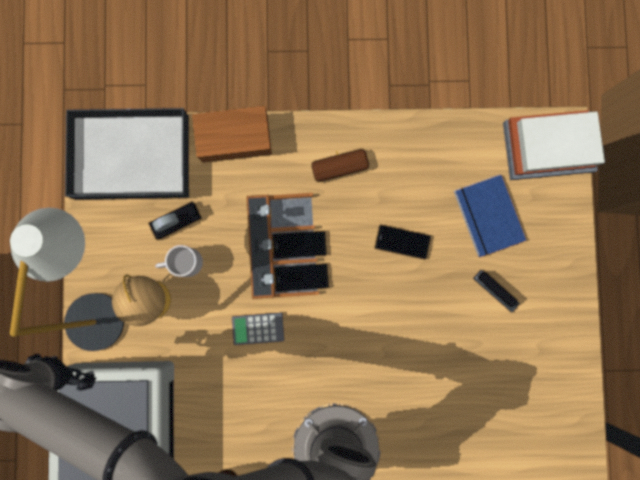

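View pics/side0.png

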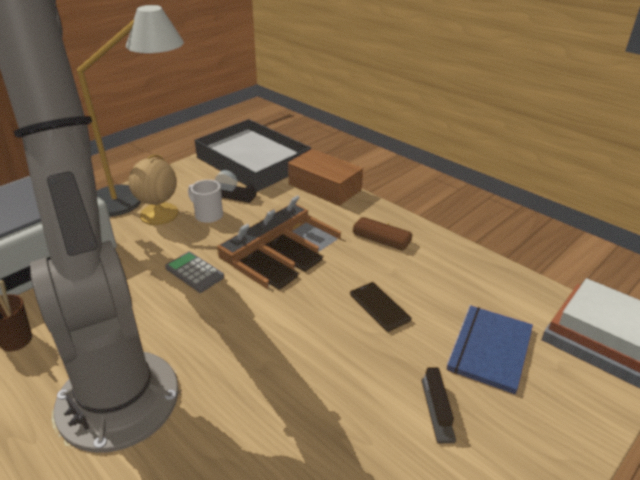

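The top view shows the dock with mouths facing right (x≈325), its top bay (y≈210) free, and the loose phone at about (404,242). I'll take an enlarged crop next.

```bash
python3 - <<'E'
import cv2,pickle
d=pickle.load(open("cams.pkl","rb"))
c=d["top"]["color"][180:310,235:445,::-1]
cv2.imwrite("pics/crop1.png",cv2.resize(c,None,fx=3.8,fy=3.8,interpolation=cv2.INTER_CUBIC))
E
```

```text
(no output)
```

View pics/crop1.png

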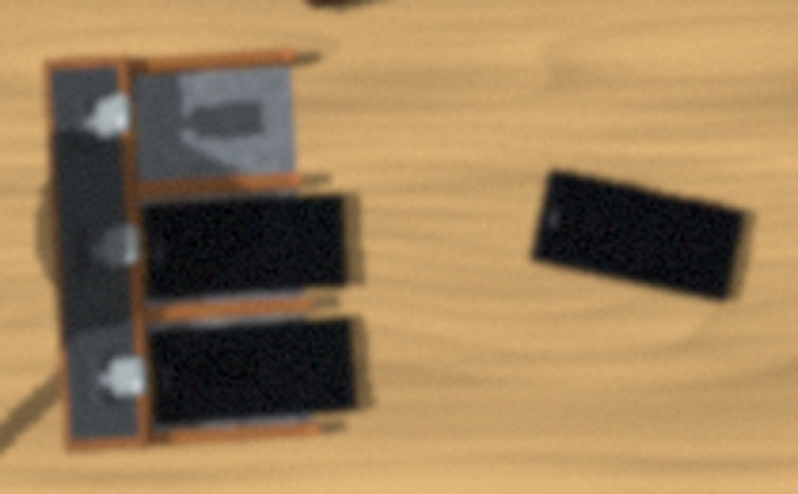

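```bash
cat > h.py <<'E'
import numpy as np,pickle
from scipy.optimize import least_squares
d=pickle.load(open("cams.pkl","rb"))
def ray(cam,u,z):
    """pixel u on plane height z -> world xy"""
    c=d[cam];T=np.array(c["world_from_camera"]);K=np.array(c["mtx"])
    v=np.linalg.solve(K,[u[0],u[1],1]);v=T[:3,:3]@[v[0],-v[1],-v[2]]
    return (T[:3,3]+v*(z-T[2,3])/v[2])[:2]
def fit(body,world):
    f=lambda p:(np.c_[np.cos(p[2])*body[:,0]-np.sin(p[2])*body[:,1]+p[0],np.sin(p[2])*body[:,0]+np.cos(p[2])*body[:,1]+p[1]]-world).ravel()
    s=[least_squares(f,[*world.mean(0),a]) for a in (0,1.57,3.14,-1.57)]
    s=min(s,key=lambda r:r.cost);return s.x,s.fun.reshape(-1,2)
E
python3 - <<'E'
from h import *
np.set_printoptions(precision=4,suppress=True)
cr=lambda u:((u[0]+.5)/3.8-.5+235,(u[1]+.5)/3.8-.5+180)
W=lambda L,z:np.array([ray("top",cr(u),z) for u in L])
ph=W([(552,170),(748,212),(728,300),(532,262)],.016)
p,r=fit(np.array([[.075,.036*-1],[-.075,-.036],[-.075,.036],[.075,.036]]),ph);print("phone",p,r*1e3)
g=W([(297,55),(300,180),(312,302),(318,427)],.022); b=W([(48,62),(125,60),(147,440),(68,447)],.042)
body=np.array([[-.003,-.138],[-.003,-.046],[-.003,.046],[-.003,.138],[.182,-.143],[.120,-.143],[.12,.143],[.182,.143]])
q,r=fit(body,np.r_[g,b]);print("dock",q,r*1e3)
R=lambda a:np.array([[np.cos(a),-np.sin(a)],[np.sin(a),np.cos(a)]])
for i,y in enumerate((.092,0,-.092)):print("bay",i,q[:2]+R(q[2])@[.045,y],"tip",q[:2]+R(q[2])@[.153-.07*np.sin(.5),y])
print("phone in dock",R(q[2]).T@(p[:2]-q[:2]),p[2]-q[2])
for L in ([(146,203),(345,195),(352,286),(148,300)],[(155,328),(355,318),(362,408),(158,422)]):
    print("docked in dock",(R(q[2]).T@(W(L,.016).mean(0)-q[:2])))
for n,u,z in (("case L",(312,165),.03),("case R",(370,158),.03),("case low",(345,180),.0),("notebook",(457,190),.018),("nb2",(482,255),.018)):print(n,ray("top",u,z))
E
```

```text
phone [ 0.5643 -0.1995  1.3458] [[ 1.9028  1.4581]
 [ 2.1079 -0.8084]
 [-3.4221 -1.6452]
 [-0.5886  0.9955]]
dock [ 0.565   0.0476 -4.6696] [[ 0.975   0.0293]
 [ 1.5313 -3.3764]
 [-0.7474 -0.1797]
 [-1.6478 -1.4413]
 [ 3.4232  4.4712]
 [ 5.5417 -1.7151]
 [-5.1506 -1.596 ]
 [-3.9254  3.8079]]
bay 0 [0.4711 0.0887] tip [0.4679 0.163 ]
bay 1 [0.563  0.0926] tip [0.5598 0.167 ]
bay 2 [0.6549 0.0965] tip [0.6518 0.1709]
phone in dock [-0.2469  0.0112] 6.015375270391229
docked in dock [0.0415 0.001 ]
docked in dock [0.0398 0.0914]
case L [0.7827 0.0512]
case R [ 0.8    -0.1115]
case low [ 0.7445 -0.0417]
notebook [ 0.7075 -0.3558]
nb2 [ 0.5229 -0.4193]
```

```bash
cat >> h.py <<'E'
from scipy.spatial.transform import Rotation as Ro
def pose():
    from station import bot
    o=bot.get_obs();q=o["tool_rot"];R=Ro.from_quat([q[1],q[2],q[3],q[0]]).as_matrix()
    return o,R,np.array(o["eef_pos"]),np.degrees(np.arctan2(R[1,0],R[0,0]))
def need(xyz,yaw=None):
    """turn first (deg about tool z), then shift in tool axes after that turn"""
    o,R,p,y=pose();t=0 if yaw is None else (y-yaw+180)%360-180
    R=R@Ro.from_euler("z",t,degrees=True).as_matrix()
    print("t %.2f at"%o["t"],p.round(4),"yaw %.1f"%y,"turn %.1f"%t,"shift",(R.T@(np.array(xyz)-p)).round(4),"F",np.round(o["contact_force"],1),"tilt",R[:,2].round(3))
E
python3 -m inch '[[0,0,-0.035,0],[0,0,-0.035,0],[0,0,-0.03,0],[-0.0344,-0.022,0,0],[-0.0344,-0.022,0,0],[-0.0344,-0.022,0,0],[-0.0344,-0.022,0,0],[-0.0344,-0.022,0,0],[-0.0344,-0.022,0,0],[-0.0344,-0.022,0,0],[-0.0344,-0.022,0,0]]' 0.0854
python3 -m inch '[[0,0,0,8],[0,0,0,8],[0,0,0,8],[0,0,0,8],[0,0,0,8],[0,0,0,8],[0,0,0,8],[0,0,0,8],[0,0,0,8],[0,0,0,8]]'
python3 -c "
from h import *
need((.55,-.2,.30),77.1)"
```

```text
t: 1.2
eef_pos: [0.45, 0.3486, 0.3148]
tool_rot: [-0.0, 0.201, 0.98, -0.0]
contact_force: [1.5, -0.7, 0.1]
gripper_width: 1.002
grasp_force: 0.0
t: 2.2
eef_pos: [0.4492, 0.3501, 0.3147]
tool_rot: [0.0, 0.785, 0.619, -0.0]
contact_force: [-0.1, 0.5, 0.6]
gripper_width: 1.001
grasp_force: 0.0
t 2.20 at [0.4492 0.3501 0.3147] yaw 76.5 turn -0.6 shift [-0.5137  0.2211  0.0149] F [-0.1  0.5  0.6] tilt [-0.001 -0.001 -1.   ]
```

```bash
cat >> h.py <<'E'
def wrist(name):
    from station import bot
    import cv2
    o,R,p,y=pose();c=bot.read_camera("wrist");T=np.eye(4);T[:3,:3]=R;T[:3,3]=p
    d[name]=dict(color=c["color"],mtx=c["mtx"],world_from_camera=T@np.array(c["hand_eye"]))
    pickle.dump(d,open("cams.pkl","wb"));cv2.imwrite(f"pics/{name}.png",c["color"][:,:,::-1])
E
python3 -m inch '[[-0.043,0.0184,0.001,0],[-0.043,0.0184,0.001,0],[-0.043,0.0184,0.001,0],[-0.043,0.0184,0.001,0],[-0.043,0.0184,0.001,0],[-0.043,0.0184,0.001,0],[-0.043,0.0184,0.001,0],[0,0,0,0]]'
python3 -c "
from h import *
wrist('w1')"
python3 -m inch '[[-0.043,0.0184,0.001,0],[-0.043,0.0184,0.001,0],[-0.043,0.0184,0.001,0],[-0.043,0.0184,0.001,0],[-0.043,0.0184,0.001,0],[0,0,0,0]]'
python3 -c "
from h import *
wrist('w2')
import cv2
cv2.imwrite('pics/w12.png',cv2.resize(np.hstack([d['w1']['color'],d['w2']['color']])[:,:,::-1],(800,300),interpolation=cv2.INTER_AREA))"
```

```text
t: 3.0
eef_pos: [0.5063, 0.0202, 0.3082]
tool_rot: [0.001, 0.787, 0.617, -0.0]
contact_force: [-1.1, -1.0, -0.1]
gripper_width: 1.0
grasp_force: 0.0
t: 3.65
eef_pos: [0.5459, -0.2086, 0.3028]
tool_rot: [0.001, 0.786, 0.618, -0.001]
contact_force: [-0.2, -0.3, 0.6]
gripper_width: 1.002
grasp_force: 0.0
```

View pics/w12.png

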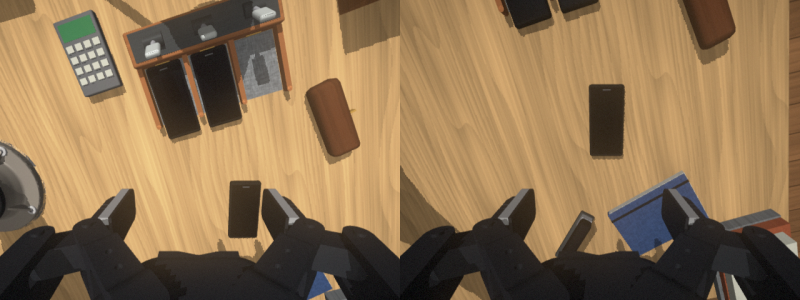

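```bash
python3 -c "
from h import *
import cv2
m=np.zeros((300,400,3),np.uint8)
m[:,:300]=d['w1']['color'][0:300,190:490]
m[:150,300:]=d['w2']['color'][120:270,285:385]
cv2.imwrite('pics/m1.png',cv2.resize(m[:,:,::-1],(800,600),interpolation=cv2.INTER_CUBIC))"
```

```text
(no output)
```

View pics/m1.png

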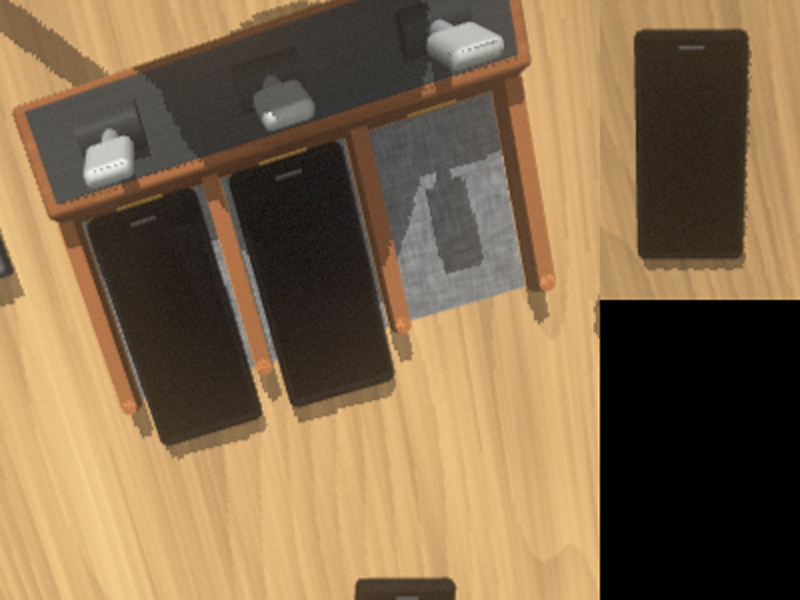

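```bash
python3 - <<'E'
from h import *
np.set_printoptions(precision=4,suppress=True)
A=lambda L,z:np.array([ray("w1",(u[0]/2+190-.25,u[1]/2-.25),z) for u in L])
B=lambda L,z:np.array([ray("w2",((u[0]-600)/2+285-.25,u[1]/2+120-.25),z) for u in L])
ph=B([(635,29),(748,30),(744,258),(639,257)],.016)
p,r=fit(np.array([[.075,.036],[.075,-.036],[-.075,-.036],[-.075,.036]]),ph);print("phone",p,np.degrees(p[2]),r*1e3)
w=np.r_[A([(548,289),(403,331),(265,372),(130,411)],.022),A([(528,64),(54,213)],.042),A([(165,440),(262,411),(296,403),(394,376)],.016)]
body=np.array([[-.003,-.138],[-.003,-.046],[-.003,.046],[-.003,.138],[.120,-.143],[.12,.143],[-.03,.128],[-.03,.056],[-.03,.036],[-.03,-.036]])
q,r=fit(body,w);print("dock",q,np.degrees(q[2])%360,r*1e3)
np.save("dock.npy",q)
c,s=np.cos(q[2]),np.sin(q[2]);R=np.array([[c,-s],[s,c]])
print("bay2",q[:2]+R@[.045,-.092],"tip",q[:2]+R@[.119,-.092],"phone in dock",R.T@(p[:2]-q[:2]))
cp,sp=np.cos(p[2]),np.sin(p[2])
g=p[:2]-.052*np.array([cp,sp]);print("grip",g);need((*g,.1),np.degrees(p[2]))
E
```

```text
phone [ 0.5663 -0.1987  1.3393] 76.73367026120816 [[-0.4556  0.982 ]
 [ 1.625   1.5929]
 [-0.1455 -0.7702]
 [-1.0239 -1.8047]]
dock [0.5658 0.0492 1.61  ] 92.247008235711 [[ 0.9078  0.4184]
 [ 1.6011  0.2809]
 [ 0.7951  0.7178]
 [ 0.6648  0.4947]
 [ 5.033   1.1137]
 [-3.8434  0.1223]
 [-4.1907 -1.0835]
 [-0.1322 -1.6686]
 [-3.2549 -0.6639]
 [ 2.4195  0.2682]]
bay2 [0.6559 0.0977] tip [0.653  0.1717] phone in dock [-0.2477  0.0092]
grip [ 0.5543 -0.2493]
t 3.70 at [ 0.5463 -0.2049  0.3025] yaw 76.5 turn -0.2 shift [-0.041   0.0182  0.2026] F [0.7 1.3 0.9] tilt [-0.001 -0.001 -1.   ]
```

```bash
python3 -m inch '[[-0.0137,0.006,0.03,0],[-0.0137,0.006,0.03,0],[-0.0136,0.0062,0.03,0],[0,0,0.03,0],[0,0,0.03,0],[0,0,0.03,0],[0,0,0.0226,0],[0,0,0,0]]'
python3 -c "
from h import *
need((.5543,-.2493,.03),76.7);wrist('w3')"
```

```text
t: 4.5
eef_pos: [0.5535, -0.2425, 0.097]
tool_rot: [-0.003, 0.783, 0.623, -0.001]
contact_force: [-0.7, 1.0, -1.2]
gripper_width: 1.002
grasp_force: 0.0
t 4.50 at [ 0.5535 -0.2425  0.097 ] yaw 77.0 turn 0.3 shift [-0.0066  0.0028  0.067 ] F [-0.7  1.  -1.2] tilt [-0.006  0.004 -1.   ]
```

View pics/w3.png

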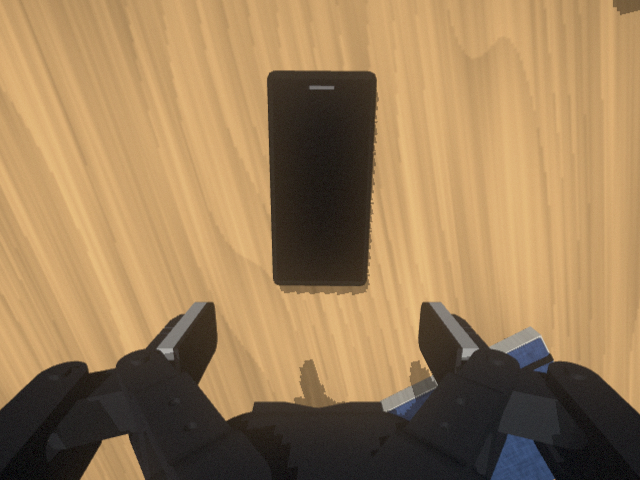

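```bash
python3 -m inch '[[-0.0033,0.0014,0.025,0],[-0.0033,0.0014,0.025,0],[0,0,0.015,0],[0,0,0.006,0],[0,0,0,0],[0,0,0,0]]'
python3 -c "
from h import *
need((.5543,-.2493,.015),76.7)"
```

```text
t: 5.15
eef_pos: [0.5571, -0.2537, 0.0306]
tool_rot: [0.001, 0.784, 0.621, 0.0]
contact_force: [-0.3, 0.2, -0.6]
gripper_width: 1.003
grasp_force: 0.0
t 5.15 at [ 0.5571 -0.2537  0.0306] yaw 76.8 turn 0.1 shift [ 0.0037 -0.0037  0.0156] F [-0.3  0.2 -0.6] tilt [ 0.002 -0.    -1.   ]
```

```bash
python3 -m inch '[[0.0037,-0.0037,0.0,0],[0,0,0.005,0],[0,0,0.004,0],[0,0,0,0],[0,0,0,0]]'
python3 -m inch '[[0,0,0.003,0],[0,0,0,0]]'
python3 -m inch '[[0,0,0.003,0],[0,0,0,0]]'
python3 -c "
from h import *
need((.5543,-.2493,.01),76.7)"
```

```text
t: 5.65
eef_pos: [0.5534, -0.2492, 0.0203]
tool_rot: [-0.0, 0.784, 0.621, -0.0]
contact_force: [0.2, -0.1, 0.4]
gripper_width: 0.999
grasp_force: 0.0
t: 5.85
eef_pos: [0.5533, -0.2491, 0.0171]
tool_rot: [-0.0, 0.784, 0.621, -0.0]
contact_force: [0.1, 0.7, -0.2]
gripper_width: 0.999
grasp_force: 0.0
t: 6.05
eef_pos: [0.5533, -0.249, 0.0141]
tool_rot: [-0.0, 0.784, 0.621, -0.0]
contact_force: [0.8, 0.8, 0.4]
gripper_width: 1.001
grasp_force: 0.0
t 6.05 at [ 0.5533 -0.249   0.0141] yaw 76.8 turn 0.1 shift [-0.      0.0011  0.0041] F [0.8 0.8 0.4] tilt [-0.001  0.    -1.   ]
```

```bash
python3 -m inch '[[0,0.001,0.003,0],[0,0,0,0]]'
python3 -m inch '[[0,0,0,0],[0,0,0,0],[0,0,0,0]]' 0.066 25
python3 -m inch '[[0,0,0,0],[0,0,0,0],[0,0,0,0],[0,0,0,0]]'
```

```text
t: 6.25
eef_pos: [0.5544, -0.2493, 0.0111]
tool_rot: [-0.0, 0.784, 0.621, -0.0]
contact_force: [-0.3, 0.2, -0.5]
gripper_width: 1.002
grasp_force: 0.0
t: 6.55
eef_pos: [0.5545, -0.2494, 0.0115]
tool_rot: [0.0, 0.784, 0.621, 0.0]
contact_force: [0.0, -0.4, 0.3]
gripper_width: 0.771
grasp_force: 0.0
t: 6.95
eef_pos: [0.5545, -0.2494, 0.0115]
tool_rot: [0.0, 0.784, 0.621, 0.0]
contact_force: [0.3, 0.3, -0.9]
gripper_width: 0.771
grasp_force: 0.0
```

```bash
python3 -c "
from h import *
wrist('w4')"
```

```text
(no output)
```

View pics/w4.png

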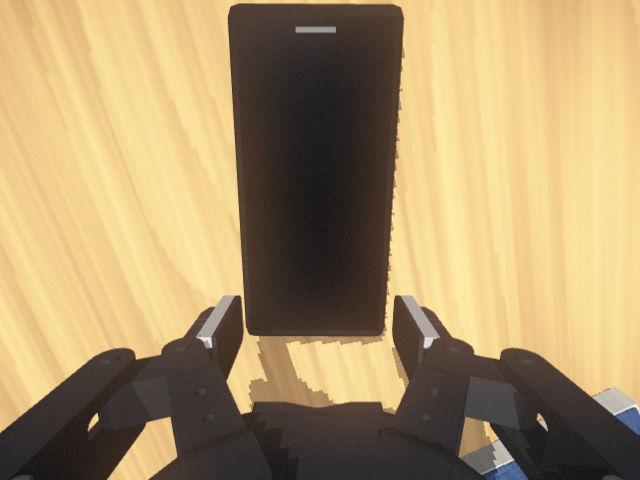

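```bash
python3 - <<'E'
from h import *
np.set_printoptions(precision=4,suppress=True)
o,R,p,y=pose()
c=d["w4"];T=np.array(c["world_from_camera"]);K=np.array(c["mtx"])
def proj(X):
    v=np.linalg.inv(T)@[*X,1];v=K@[v[0],-v[1],-v[2]];return v[:2]/v[2]
print("cam in tool",(R.T@(T[:3,3]-p)),K[0,0])
for z in (-.03,-.015,0,.014):
    print(z,[proj(p+R@[a,b,z]).round(0).tolist() for a in(-.011,.011) for b in(-.033,.033)])
for z in (0.0,.016):
    L=[ray("w4",u,z) for u in ((230,5),(403,8),(386,333),(246,333))]
    print(z,[(R[:2,:2].T@(l-p[:2])).round(4).tolist() for l in L])
E
```

```text
cam in tool [ 0.0685  0.0002 -0.1588] 340.8756333783644
-0.03 [[239.0, 345.0], [394.0, 345.0], [236.0, 298.0], [397.0, 298.0]]
-0.015 [[246.0, 328.0], [387.0, 328.0], [244.0, 284.0], [390.0, 284.0]]
0 [[252.0, 313.0], [381.0, 313.0], [250.0, 273.0], [384.0, 273.0]]
0.014 [[257.0, 302.0], [377.0, 302.0], [255.0, 264.0], [379.0, 264.0]]
0.0 [[0.1296, -0.0375], [0.1285, 0.0374], [-0.0289, 0.0386], [-0.0288, -0.0396]]
0.016 [[0.1239, -0.0339], [0.1228, 0.0339], [-0.0197, 0.035], [-0.0197, -0.0358]]
```

```bash
python3 -m inch '[[0,0,0,0],[0,0,0,0]]' 0.060
python3 -m inch '[[0,0,0,0],[0,0,0,0]]' 0.052
python3 -c "
from h import *
wrist('w5')
import cv2
cv2.imwrite('pics/w5c.png',cv2.resize(d['w5']['color'][240:480,120:520,::-1],(800,480),interpolation=cv2.INTER_CUBIC))"
```

```text
t: 7.2
eef_pos: [0.5545, -0.2494, 0.0115]
tool_rot: [-0.0, 0.784, 0.621, 0.0]
contact_force: [-0.3, -0.2, 0.0]
gripper_width: 0.7
grasp_force: 0.0
t: 7.4
eef_pos: [0.5545, -0.2494, 0.0115]
tool_rot: [0.0, 0.784, 0.621, 0.0]
contact_force: [-0.4, 0.6, -0.0]
gripper_width: 0.61
grasp_force: 0.0
```

View pics/w5c.png

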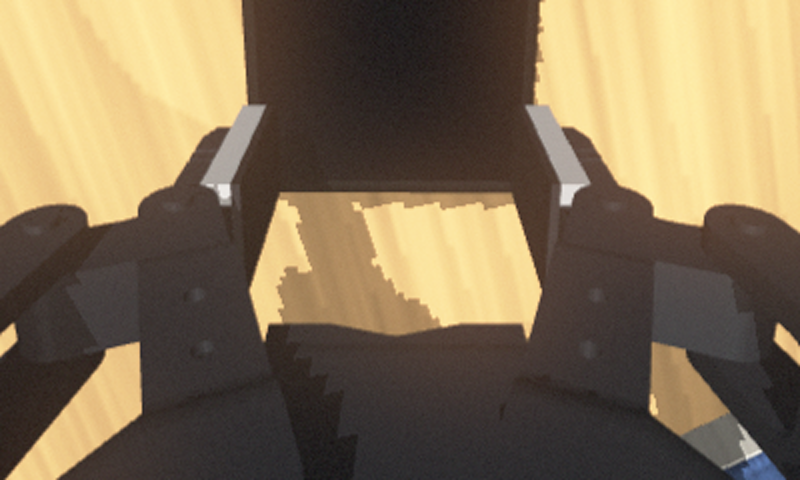

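```bash
python3 -m inch '[[0,0,0,0],[0,0,0,0],[0,0,0,0],[0,0,0,0],[0,0,0,0]]' 0.0854
python3 -m inch '[[0,0,0.004,0],[0,0,0,0]]'
python3 -m inch '[[0,0,0.003,0],[0,0,0,0]]'
python3 -c "
from h import *
o,R,p,y=pose();print(o['q'],p)"
```

```text
t: 7.95
eef_pos: [0.5545, -0.2494, 0.0115]
tool_rot: [-0.0, 0.784, 0.621, 0.0]
contact_force: [0.1, -1.0, 0.1]
gripper_width: 1.003
grasp_force: 0.0
t: 8.15
eef_pos: [0.5541, -0.2492, 0.0069]
tool_rot: [-0.0, 0.784, 0.621, -0.0]
contact_force: [0.6, 0.3, -0.2]
gripper_width: 0.998
grasp_force: 0.0
t: 8.35
eef_pos: [0.5541, -0.2493, 0.004]
tool_rot: [-0.0, 0.784, 0.621, -0.0]
contact_force: [-0.4, -0.3, -0.6]
gripper_width: 1.001
grasp_force: 0.0
[-0.04312728  0.69435978  0.49881362  1.88906628 -0.50425617  0.68607506
  0.5268365 ] [ 0.5541333  -0.24927     0.00401503]
```

```bash
python3 -m inch '[[0,0,0.003,0],[0,0,0,0]]'|sed -n '2p;4p'
python3 -m inch '[[0,0,0.003,0],[0,0,0,0]]'|sed -n '2p;4p'
python3 -m inch '[[0,0,0.003,0],[0,0,0,0]]'|sed -n '2p;4p'
python3 -c "
from h import *
wrist('w6')
import cv2
cv2.imwrite('pics/w6c.png',cv2.resize(d['w6']['color'][240:480,120:520,::-1],(800,480),interpolation=cv2.INTER_CUBIC))"
```

```text
eef_pos: [0.5542, -0.2492, 0.0011]
contact_force: [-0.7, 0.2, -0.1]
eef_pos: [0.5543, -0.2493, -0.0019]
contact_force: [0.2, -0.9, 0.2]
eef_pos: [0.5542, -0.2493, -0.0049]
contact_force: [1.1, 0.1, -0.1]
```

View pics/w6c.png

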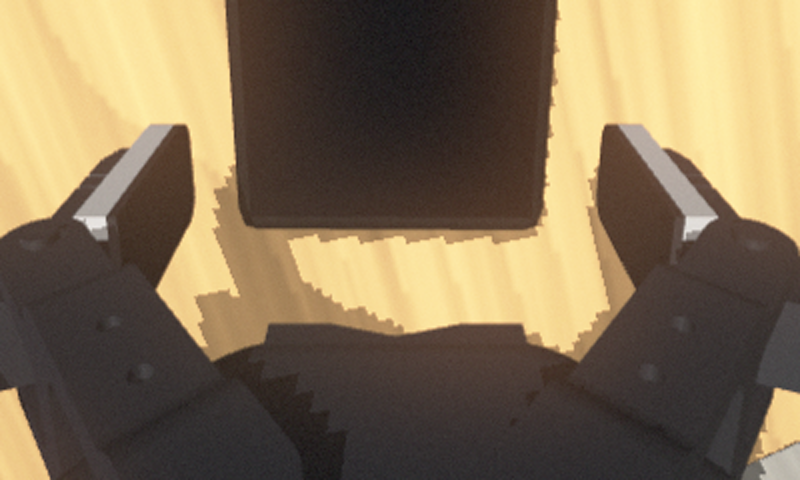

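```bash
for i in 1; do python3 -m inch '[[0,0,0.004,0],[0,0,0.004,0],[0,0,0,0]]'|sed -n '2p;4p'; done
python3 -m inch '[[0,0,0.003,0],[0,0,0,0]]'|sed -n '2p;4p'
python3 -m inch '[[0,0,0.003,0],[0,0,0,0]]'|sed -n '2p;4p'
```

```text
eef_pos: [0.554, -0.2491, -0.0132]
contact_force: [-0.1, 0.1, 0.5]
eef_pos: [0.5543, -0.2493, -0.0159]
contact_force: [-0.6, -0.3, -0.6]
eef_pos: [0.5543, -0.2492, -0.0189]
contact_force: [0.6, 0.8, -0.1]
```

```bash
python3 -m inch '[[0,0,0.003,0],[0,0,0,0]]'|sed -n '2p;4p'
python3 -m inch '[[0,0,0.002,0],[0,0,0,0]]'|sed -n '2p;4p'
python3 -m inch '[[0,0,0.002,0],[0,0,0,0]]'|sed -n '2p;4p'
```

```text
eef_pos: [0.5543, -0.2493, -0.0219]
contact_force: [-1.2, -0.3, 0.1]
eef_pos: [0.5543, -0.2493, -0.0237]
contact_force: [0.4, 0.8, 0.9]
eef_pos: [0.5543, -0.2493, -0.0257]
contact_force: [0.5, -0.4, 0.3]
```

```bash
python3 -m inch '[[0,0,0,0],[0,0,0,0]]' 0.072 25|sed -n '2p;4,6p'
python3 -m inch '[[0,0,0,0],[0,0,0,0],[0,0,0,0]]' 0.064|sed -n '2p;4,6p'
```

```text
eef_pos: [0.5551, -0.2498, -0.0244]
contact_force: [-1.9, -0.0, 8.5]
gripper_width: 0.844
grasp_force: 6.0
eef_pos: [0.5551, -0.2499, -0.0242]
contact_force: [-1.5, 0.4, 10.0]
gripper_width: 0.836
grasp_force: 29.1
```

```bash
python3 -m inch '[[0,0,-0.0015,0],[0,0,0,0]]' - 40|sed -n '2p;4,6p'
python3 -m inch '[[0,0,0,-4],[0,0,0,-4],[0,0,0,-4],[0,0,0,-3.4],[0,0,0,0],[0,0,0,0]]'
python3 - <<'E'
from h import *
q=np.load("dock.npy");c,s=np.cos(q[2]),np.sin(q[2]);R=np.array([[c,-s],[s,c]])
for xd in (-.12,-.0):
    need((*(q[:2]+R@[xd-.052,-.092]),pose()[2][2]),92.25)
E
```

```text
eef_pos: [0.5545, -0.2495, -0.0239]
contact_force: [1.1, -0.3, 1.2]
gripper_width: 0.828
grasp_force: 47.3
t: 11.6
eef_pos: [0.5547, -0.2492, -0.024]
tool_rot: [0.0, 0.694, 0.72, 0.0]
contact_force: [1.6, 1.0, 0.9]
gripper_width: 0.833
grasp_force: 47.8
t 11.60 at [ 0.5547 -0.2492 -0.024 ] yaw 92.1 turn -0.1 shift [1.257e-01 1.147e-01 1.000e-04] F [1.6 1.  0.9] tilt [ 0.  0. -1.]
t 11.60 at [ 0.5547 -0.2492 -0.024 ] yaw 92.1 turn -0.1 shift [2.457e-01 1.147e-01 1.000e-04] F [1.6 1.  0.9] tilt [ 0.  0. -1.]
```

```bash
python3 -m inch '[[0.025,0.023,0,0],[0.025,0.023,0,0],[0.025,0.023,0,0],[0.025,0.023,0,0],[0.025,0.0225,0,-0.1],[0,0,0,0],[0,0,0,0]]'
python3 - <<'E'
from h import *
import cv2
q=np.load("dock.npy");c,s=np.cos(q[2]),np.sin(q[2]);R=np.array([[c,-s],[s,c]])
need((*(q[:2]+R@[-.172,-.092]),pose()[2][2]),92.25)
for u in ((490,144),(496,130),(520,248)):print(R.T@(ray("w1",u,.02)-q[:2]))
wrist("w7")
# expected projections: bay-2 nose tips (z .022) and own phone front corners, drawn
C=d["w7"];T=np.array(C["world_from_camera"]);K=np.array(C["mtx"]);im=C["color"][:,:,::-1].copy()
def pr(X):
    v=np.linalg.inv(T)@[*X,1];v=K@[v[0],-v[1],-v[2]];return tuple(int(k) for k in (v[:2]/v[2]).round())
for b in ((-.003,-.138),(-.003,-.046)):cv2.circle(im,pr((*(q[:2]+R@b),.022)),2,(0,0,255),-1)
for b in ((-.045,-.128),(-.045,-.056)):cv2.circle(im,pr((*(q[:2]+R@b),.016)),2,(0,255,0),-1)
cv2.imwrite("pics/w7.png",im)
E
```

```text
t: 12.3
eef_pos: [0.6653, -0.1183, -0.0239]
tool_rot: [0.0, 0.692, 0.722, 0.001]
contact_force: [2.1, 1.9, 1.5]
gripper_width: 0.828
grasp_force: 49.7
t 12.30 at [ 0.6653 -0.1183 -0.0239] yaw 92.4 turn 0.1 shift [-0.0008 -0.0009 -0.    ] F [2.1 1.9 1.5] tilt [ 0.001  0.001 -1.   ]
[-0.01240768 -0.16959911]
[ 0.00214732 -0.17915939]
[-0.15935619 -0.18937499]
```

View pics/w7.png

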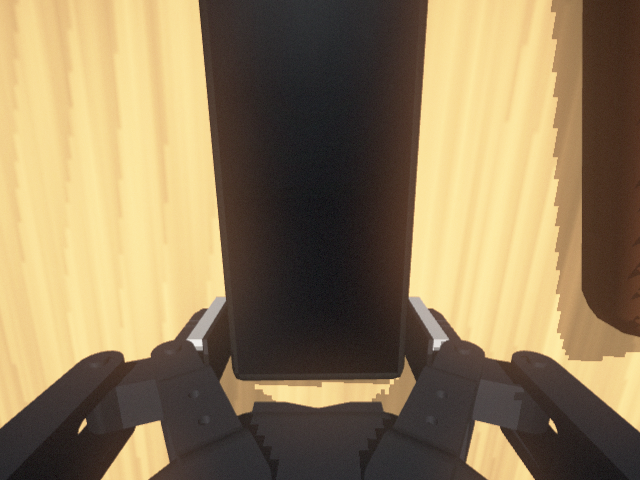

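The phone is gripped near its rear end (edge at row 378) and lined up with the jaws. The spectacle case stays clear on the right (columns ≥582). Next I slide the nose into the bay.

```bash
python3 -m inch '[[0.01,-0.0009,0,0.1],[0.01,0,0,0],[0.01,0,0,0],[0.01,0,0,0],[0.01,0,0,0],[0,0,0,0]]'|sed -n '2p;4,6p'
python3 -m inch '[[0.01,0,0,0],[0.01,0,0,0],[0.01,0,0,0],[0,0,0,0]]'|sed -n '2p;4,6p'
```

```text
eef_pos: [0.6613, -0.0672, -0.0239]
contact_force: [-0.1, 1.7, 5.0]
gripper_width: 0.83
grasp_force: 48.2
eef_pos: [0.6603, -0.0372, -0.0239]
contact_force: [-0.6, -0.1, 4.4]
gripper_width: 0.831
grasp_force: 48.0
```

```bash
python3 -m inch '[[0.005,0,0,0],[0.005,0,0,0],[0,0,0,0]]'|sed -n '2p;4,6p'
python3 -m inch '[[0,0,0,0],[0,0,0,0],[0,0,0,0],[0,0,0,0]]' 0.0854|sed -n '2p;4,6p'
python3 -m inch '[[0,0,-0.02,0],[0,0,-0.03,0],[0,0,-0.03,0],[0,0,0,0],[-0.025,0,0,0],[-0.025,0,0,0],[-0.02,0,0,0],[0,0,0,0],[0,0,0,0],[0,0,0,0]]' 0.0854|sed -n '2p;4,6p'
python3 -m inch '[[0,0,0,0],[0,0,0,0],[0,0,0,0],[0,0,0,0],[0,0,0,0],[0,0,0,0]]' 0|sed -n '2p;4,6p'
python3 - <<'E'
from h import *
import cv2
q=np.load("dock.npy");c,s=np.cos(q[2]),np.sin(q[2]);R=np.array([[c,-s],[s,c]])
o,Rt,p,y=pose();print("tcp dock",R.T@(p[:2]-q[:2]))
wrist("w8");C=d["w8"]
g=cv2.cvtColor(C["color"],cv2.COLOR_RGB2GRAY)
for u in (290,305,320,335,350):
    col=g[:,u];print(u,[(int(v),int(col[v])) for v in range(0,480,16)])
E
```

```text
eef_pos: [0.6598, -0.029, -0.0239]
contact_force: [-0.5, -1.5, 4.6]
gripper_width: 0.835
grasp_force: 48.0
eef_pos: [0.6593, -0.0297, -0.0244]
contact_force: [0.7, -0.5, 0.2]
gripper_width: 1.001
grasp_force: 0.0
eef_pos: [0.6623, -0.0982, 0.0554]
contact_force: [0.0, 0.2, 0.6]
gripper_width: 1.0
grasp_force: 0.0
eef_pos: [0.6624, -0.1001, 0.056]
contact_force: [-0.9, 0.1, -0.7]
gripper_width: 0.002
grasp_force: 0.0
tcp dock [-0.15297682 -0.09069826]
290 [(0, 41), (16, 34), (32, 38), (48, 38), (64, 34), (80, 40), (96, 36), (112, 35), (128, 35), (144, 37), (160, 40), (176, 46), (192, 128), (208, 197), (224, 198), (240, 201), (256, 199), (272, 198), (288, 194), (304, 63), (320, 59), (336, 64), (352, 49), (368, 44), (384, 44), (400, 37), (416, 27), (432, 23), (448, 37), (464, 35)]
305 [(0, 35), (16, 36), (32, 33), (48, 38), (64, 35), (80, 31), (96, 32), (112, 27), (128, 32), (144, 29), (160, 41), (176, 39), (192, 125), (208, 193), (224, 198), (240, 198), (256, 196), (272, 198), (288, 193), (304, 144), (320, 144), (336, 58), (352, 50), (368, 36), (384, 29), (400, 20), (416, 35), (432, 32
[... 330 characters left out ...]
32, 38), (448, 32), (464, 31)]
335 [(0, 40), (16, 39), (32, 38), (48, 32), (64, 35), (80, 35), (96, 33), (112, 27), (128, 26), (144, 32), (160, 34), (176, 42), (192, 120), (208, 190), (224, 193), (240, 193), (256, 194), (272, 195), (288, 194), (304, 63), (320, 138), (336, 52), (352, 44), (368, 43), (384, 37), (400, 35), (416, 32), (432, 34), (448, 37), (464, 28)]
350 [(0, 36), (16, 39), (32, 34), (48, 38), (64, 41), (80, 36), (96, 35), (112, 40), (128, 38), (144, 37), (160, 41), (176, 44), (192, 112), (208, 178), (224, 180), (240, 186), (256, 189), (272, 193), (288, 192), (304, 155), (320, 62), (336, 52), (352, 48), (368, 44), (384, 41), (400, 38), (416, 33), (432, 36), (448, 22), (464, 33)]
```

```bash
python3 - <<'E'
from h import *
import cv2
np.set_printoptions(precision=4,suppress=True)
q=np.load("dock.npy");c,s=np.cos(q[2]),np.sin(q[2]);R=np.array([[c,-s],[s,c]])
C=d["w8"];g=cv2.cvtColor(C["color"],cv2.COLOR_RGB2GRAY).astype(int)
for u in (290,320,350):print(u,g[170:206:3,u],g[286:306:2,u])
for v in (40,90,140):
    r=g[v];a=np.flatnonzero(r[:320]>70).max();b=320+np.flatnonzero(r[320:]>70).min()
    print(v,a,b,[(R.T@(ray("w8",(k,v),.016)-q[:2])) for k in (a,b)])
print("rear",R.T@(ray("w8",(320,180),.016)-q[:2]),R.T@(ray("w8",(320,188),.0)-q[:2]))
o,Rt,p,y=pose();T=np.array(C["world_from_camera"]);K=np.array(C["mtx"])
for z in (-.04,-.03,-.02,-.01,0):
    v=np.linalg.inv(T)@[*(p+Rt@[.011,0,z]),1];v=K@[v[0],-v[1],-v[2]];print(z,v[:2]/v[2])
E
```

```text
290 [ 40  43  46  51  55  53  80 128 129 128 130 129] [195 194 195 192 196 193 195 143  65  63]
320 [ 35  43  41  50  54  48  83 112 115 116 117 118] [191 189  67  68  65  61  65  65  65  65]
350 [ 40  44  44  57  50  51 101 115 113 116 117 116] [192 192 191 193 191 194 192 192 192 155]
40 248 384 [array([-0.0289, -0.0551]), array([-0.0289, -0.1254])]
90 251 382 [array([-0.0526, -0.0554]), array([-0.0527, -0.1256])]
140 254 380 [array([-0.0782, -0.0557]), array([-0.0782, -0.1258])]
rear [-0.1001 -0.0924] [-0.1063 -0.0926]
-0.04 [316.9477 308.5535]
-0.03 [316.971  297.7356]
-0.02 [316.9913 288.314 ]
-0.01 [317.0091 280.0346]
0 [317.0249 272.7017]
```

```bash
python3 -m inch '[[0,0,0.02,0],[0,0,0.02,0],[0,0,0.02,0],[0,0,0.008,0],[0,0,0.002,0],[0,0,0,0],[0,0,0,0]]'|sed -n '2p;4,6p'
python3 -m inch '[[0.015,0,0,0],[0.015,0,0,0],[0.01,0,0,0],[0.01,0,0,0],[0.01,0,0,0],[0.01,0,0,0],[0,0,0,0]]'|sed -n '2p;4,6p'
python3 -c "
from h import *
q=np.load('dock.npy');c,s=np.cos(q[2]),np.sin(q[2]);R=np.array([[c,-s],[s,c]])
need((*(q[:2]+R@[-.042,-.092]),-.014),92.25)"
```

```text
eef_pos: [0.6632, -0.1004, -0.0129]
contact_force: [-0.6, 0.2, -0.9]
gripper_width: -0.002
grasp_force: 0.0
eef_pos: [0.6598, -0.0276, -0.0141]
contact_force: [0.7, 0.0, -0.0]
gripper_width: -0.0
grasp_force: 0.0
t 17.10 at [ 0.6598 -0.0276 -0.0141] yaw 92.3 turn 0.1 shift [ 0.0384  0.0011 -0.0001] F [ 0.7  0.  -0. ] tilt [-0.     0.001 -1.   ]
```

```bash
python3 -m inch '[[0.008,0.0005,0,0],[0.008,0,0,0],[0.008,0,0,0],[0.006,0,0,0]]'|sed -n '2p;4p'
python3 -m inch '[[0.003,0,0,0],[0.003,0,0,0]]'|sed -n '2p;4p'
python3 -m inch '[[0.002,0,0,0],[0,0,0,0]]'|sed -n '2p;4p'
python3 -c "
from h import *
q=np.load('dock.npy');c,s=np.cos(q[2]),np.sin(q[2]);R=np.array([[c,-s],[s,c]])
need((*(q[:2]+R@[-.042,-.092]),-.014),92.25)
wrist('w9')
import cv2
g=cv2.cvtColor(d['w9']['color'],cv2.COLOR_RGB2GRAY).astype(int)
for u in (250,280,320,360,390):print(u,g[160:300:5,u])
o,Rt,p,y=pose();C=d['w9'];T=np.array(C['world_from_camera']);K=np.array(C['mtx'])
for X in ((-.03,-.092,.016),(-.03,-.07,.016),(-.03,-.092,0)):
    v=np.linalg.inv(T)@[*(q[:2]+R@X[:2]),X[2],1];v=K@[v[0],-v[1],-v[2]];print(X,v[:2]/v[2])
"
```

```text
eef_pos: [0.6591, 0.0007, -0.014]
contact_force: [-0.3, -2.5, 0.3]
eef_pos: [0.6587, 0.0061, -0.0141]
contact_force: [0.7, -2.0, 0.0]
eef_pos: [0.6586, 0.0083, -0.0141]
contact_force: [-0.0, -0.1, -0.0]
t 17.90 at [ 0.6586  0.0083 -0.0141] yaw 92.2 turn -0.0 shift [ 0.0025  0.0008 -0.0001] F [-0.  -0.1 -0. ] tilt [-0.  0. -1.]
250 [ 28  34  37  35  36  35  37  33  33  40  41  35  42  38  43  42  47  48
  47  50  54  57  58  58  62  73  75 161]
280 [ 33  30  32  26  29  29  26  28  24  28  36  27  26  28  33  36  28  37
  36  39  40  44  47  52  50  61  58 155]
320 [30 23 23 28 27 26 23 24 25 28 26 29 28 25 26 30 27 30 32 36 34 38 30 39
 38 50 56 60]
360 [ 29  31  25  26  25  30  30  24  33  32  27  30  29  29  36  32  30  32
  34  34  40  42  41  44  42  54  59 149]
390 [ 35  41  32  32  33  35  37  39  37  42  39  39  39  45  41  46  45  49
  50  49  52  56  58  59  59  68  71 147]
(-0.03, -0.092, 0.016) [318.92899538 289.8501678 ]
(-0.03, -0.07, 0.016) [264.79243258 289.88524078]
(-0.03, -0.092, 0) [318.77251459 276.0491098 ]
```

```bash
for k in 1; do python3 -m inch '[[0.002,0,0,0],[0,0,0,0]]'|sed -n '2p;4p'
python3 -m inch '[[0.002,0,0,0],[0,0,0,0]]'|sed -n '2p;4p'
python3 -m inch '[[0.002,0,0,0],[0,0,0,0]]'|sed -n '2p;4p'; done
```

```text
eef_pos: [0.6585, 0.0099, -0.0141]
contact_force: [0.3, -1.3, 0.3]
eef_pos: [0.6589, 0.0103, -0.014]
contact_force: [1.3, -4.2, -0.7]
eef_pos: [0.6591, 0.0104, -0.0137]
contact_force: [2.1, -9.2, -1.1]
```

```bash
python3 -m inch '[[-0.01,0,0,0],[-0.015,0,0,0],[-0.015,0,0,0],[0,0,-0.025,0],[0,0,-0.025,0],[0,0,-0.025,0],[0,0,0,0],[0,0,0,0]]'|sed -n '2p;4p'
python3 -c "
from h import *
q=np.load('dock.npy');c,s=np.cos(q[2]),np.sin(q[2]);R=np.array([[c,-s],[s,c]])
wrist('w10')
import cv2
g=cv2.cvtColor(d['w10']['color'],cv2.COLOR_RGB2GRAY).astype(int)
for u in (280,360):
    e=g[150:270,u]; k=150+int(np.argmax(np.diff(cv2.GaussianBlur(e.astype(np.float32).reshape(-1,1),(1,5),0)[:,0])));print(u,k,R.T@(ray('w10',(u,k),0)-q[:2]),R.T@(ray('w10',(u,k),.016)-q[:2]))
need((*(q[:2]+R@[.08,-.092]),.063),92.25)"
```

```text
eef_pos: [0.6602, -0.0269, 0.0614]
contact_force: [-0.1, 0.6, 0.5]
280 186 [-0.0321962  -0.06786275] [-0.03067663 -0.06958032]
360 186 [-0.03228929 -0.11893743] [-0.03076296 -0.11694345]
t 19.40 at [ 0.6595 -0.0266  0.0605] yaw 92.2 turn -0.1 shift [ 0.1594  0.0013 -0.0025] F [-0.9 -0.5  0.2] tilt [-0.001  0.    -1.   ]
```

Phone's rear edge is at dock x ≈ -31 mm, so it is home. Next is the lever.

```bash
python3 -m inch '[[0.03,0.0013,-0.0025,0],[0.04,0,0,0],[0.04,0,0,0],[0.03,0,0,0],[0.0194,0,0,0],[0,0,0,0]]'|sed -n '2p;4p'
python3 -m inch '[[0.01,0,0,0],[0.01,0,0,0],[0.01,0,0,0],[0,0,0,0]]'|sed -n '2p;4p'
python3 -m inch '[[0.01,0,0,0],[0.01,0,0,0],[0,0,0,0]]'|sed -n '2p;4p'
python3 -m inch '[[0.01,0,0,0],[0.01,0,0,0],[0.005,0,0,0],[0,0,0,0]]'|sed -n '2p;4p'
python3 -c "
from h import *
q=np.load('dock.npy');c,s=np.cos(q[2]),np.sin(q[2]);R=np.array([[c,-s],[s,c]])
print(R.T@(pose()[2][:2]-q[:2]))"
```

```text
eef_pos: [0.6542, 0.137, 0.0621]
contact_force: [0.1, 0.4, -0.2]
eef_pos: [0.654, 0.1649, 0.0634]
contact_force: [0.1, 1.3, 0.1]
eef_pos: [0.653, 0.186, 0.0633]
contact_force: [0.1, 1.0, -0.2]
eef_pos: [0.6522, 0.2089, 0.0634]
contact_force: [0.4, 0.3, 0.5]
[ 0.15622294 -0.09263887]
```

```bash
python3 -m inch '[[-0.03,0,0,0],[-0.04,0,0,0],[-0.04,0,0,0],[-0.04,0,-0.01,0],[-0.04,0,-0.03,0],[-0.04,0,-0.03,0],[-0.04,0,-0.03,0],[-0.04,0,-0.03,0],[0,0,0,0],[0,0,0,0]]'|sed -n '2p;4p'
python3 - <<'E'
from h import *
from station import bot
import cv2
q=np.load("dock.npy");c,s=np.cos(q[2]),np.sin(q[2]);R=np.array([[c,-s],[s,c]])
new=bot.read_camera("top")["color"]
print("obs",bot.get_obs()["eef_pos"])
T=np.array(d["top"]["world_from_camera"]);K=np.array(d["top"]["mtx"])
def pr(X):
    v=np.linalg.inv(T)@[*(q[:2]+R@X[:2]),X[2],1];v=K@[v[0],-v[1],-v[2]];return v[:2]/v[2]
print("expected tip off/on",[[pr((x,y,.095)).round(0).tolist() for x in (.119,.187)] for y in (.092,0,-.092)])
for nm,im in (("old",d["top"]["color"]),("new",new)):
    g=im.astype(int);m=(g.min(2)>110)
    for i,r in enumerate(((265,290),(230,258),(198,225))):
        ys,xs=np.nonzero(m[r[0]:r[1],236:272]);print(nm,i,len(xs),(xs+236).mean() if len(xs) else None,(ys+r[0]).mean() if len(ys) else None)
    dk=(g.max(2)<40); ys,xs=np.nonzero(dk[202:222,275:345]);print(nm,"dark in bay2",len(xs),xs.min()+275 if len(xs) else 0,xs.max()+275 if len(xs) else 0)
    for r in ((265,290),(232,258)):
        ys,xs=np.nonzero(dk[r[0]:r[1],274:345]);print(nm,"docked",len(xs),xs.mean(),ys.mean())
cv2.imwrite("pics/top9.png",new[:,:,::-1])
# moved things: change in the bystander areas
for n,(a,b,e,f) in dict(case=(145,185,305,375),notebook=(175,255,455,530),stapler=(268,312,470,520),calc=(312,346,230,288),mug=(243,280,155,203),globe=(270,328,108,172),tape=(200,240,148,204)).items():
    print(n,np.abs(new[a:b,e:f].astype(int)-d["top"]["color"][a:b,e:f]).mean().round(1))
E
```

```text
eef_pos: [0.6645, -0.1035, 0.1946]
contact_force: [0.2, 0.3, -0.1]
obs [ 0.66408015 -0.10125527  0.19327511]
expected tip off/on [[[271.0, 278.0], [245.0, 279.0]], [[269.0, 243.0], [244.0, 245.0]], [[268.0, 209.0], [242.0, 210.0]]]
old 0 181 253.45303867403314 275.8232044198895
old 1 75 244.44 245.14666666666668
old 2 182 251.82417582417582 212.24725274725276
old dark in bay2 0 0 0
old docked 1177 26.72642310960068 12.015293118096857
old docked 1186 24.51096121416526 12.233558178752109
new 0 272 249.50735294117646 275.2352941176471
new 1 204 242.01470588235293 244.89705882352942
new 2 228 240.8640350877193 212.609649122807
new dark in bay2 945 275 322
new docked 1166 26.634648370497427 11.947684391080617
new docked 1171 24.42271562766866 12.232280102476516
case 7.7
notebook 18.0
stapler 5.1
calc 32.8
mug 5.6
globe 5.1
tape 5.1
```

```bash
python3 - <<'E'
from h import *
import cv2
new=cv2.imread("pics/top9.png")[:,:,::-1]
for i,r in enumerate((278,244,210)):
    for im in (d["top"]["color"],new): print(i,im[r-2:r+3,240:276].min(2).mean(0).astype(int).tolist())
E
```

```text
0 [109, 109, 110, 107, 107, 106, 101, 96, 89, 79, 68, 64, 64, 68, 69, 65, 63, 63, 68, 73, 78, 90, 102, 121, 147, 163, 170, 172, 172, 173, 171, 160, 133, 88, 43, 25]
0 [114, 115, 114, 114, 111, 110, 108, 101, 93, 83, 72, 65, 69, 73, 72, 68, 65, 66, 70, 76, 82, 94, 108, 126, 154, 171, 178, 179, 180, 179, 179, 169, 138, 93, 47, 27]
1 [110, 110, 110, 104, 88, 74, 68, 65, 56, 42, 43, 44, 43, 40, 37, 32, 30, 35, 41, 48, 53, 61, 67, 74, 77, 78, 80, 89, 107, 118, 109, 77, 42, 24, 21, 21]
1 [114, 116, 114, 108, 91, 76, 70, 67, 60, 46, 44, 46, 45, 42, 41, 34, 34, 37, 43, 48, 56, 61, 70, 78, 81, 82, 81, 94, 112, 122, 114, 83, 45, 26, 21, 24]
2 [108, 109, 108, 108, 108, 105, 95, 77, 69, 70, 71, 65, 63, 63, 67, 69, 74, 81, 91, 112, 138, 160, 169, 172, 173, 177, 182, 170, 136, 93, 67, 71, 76, 74, 72, 72]
2 [127, 162, 202, 198, 164, 127, 114, 109, 107, 106, 105, 98, 89, 81, 75, 64, 56, 48, 43, 41, 41, 39, 43, 44, 44, 47, 46, 42, 37, 34, 26, 22, 23, 20, 18, 12]
```

```bash
python3 -c "
from station import bot
print(bot.hand_in())"
```

```text
the job is handed in; nothing more can be done
None
```

The phone is fully home in bay 2, its lever is on, and the job is handed in. The last camera image shows the other two levers off and both docked phones in place. I moved none of the bystanders knowingly. In that image, changed pixels over the calculator and notebook were put down to the arm or its shadow and not checked further.

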